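# Clear the radio bench into the drawer

## Robot

A 7-joint arm with a two-finger parallel gripper is mounted at the origin on the work surface. World frame = base frame: x ahead of the robot, y to its left, z up, the work surface at z = 0. Lengths are in m, angles in rad, forces in N, time in s.
With the tool pointing down it reaches from about 0.425 to 0.925 m from the base axis. Payload 6.8 kg.
Tool frame: the origin (TCP) lies at the very end of the fingers, on their centre line; the grasp point (between the pads) lies 19 mm behind it; z points along the fingers, y is the line along which they close (so a half turn about z gives the same grasp; the last joint's range is limited). The gripper opens to 85 mm and grips with 20 to 120 N. Pads are 22 mm wide; open, the fingers measure 114 mm over their backs; the gripper's body (76 mm by 85 mm) begins 54 mm behind the grasp point. The pads swing forward as they close: fully open they stand 13 mm farther back than shut.
Start: joints at [1.007, 0.477, 0.022, 1.555, -0.011, 1.109, -0.083], TCP at [0.297, -0.606, 0.231] pointing down, gripper open.
Joint ranges: [-2.96, 2.96], [-0.34, 2.1], [-1.41, 1.46], [0.24, 2.44], [-1.37, 4.51], [0.17, 1.92], [-2.96, 2.96]. Speed limits (rad/s): [2.39, 2.39, 3.14, 3.14, 3.14, 3.14, 3.14].

## Interface

Orientations are given as a unit quaternion [w, x, y, z].
In Python, from station import bot gives the robot as it stands.
- The arm moves only by the tool advance, called after "Call:" by a JSON object that holds its "fn" and its "kwargs". Schema: {"type":"object","properties":{"moves":{"type":"array","items":{"type":"object","properties":{"sx":{"type":"number"},"sy":{"type":"number"},"sz":{"type":"number"},"twist":{"type":"number"},"finger_gap":{"type":"number"}},"additionalProperties":false,"required":["finger_gap"]},"minItems":1,"maxItems":20},"squeeze":{"type":"number"},"only":{"type":"string"},"quiet":{"type":"boolean"},"lines":{"type":"string"}},"required":["moves"],"additionalProperties":false}. moves is a list of rows, 1 to 20 of them, each an object with the fields sx, sy, sz (the shift in fractions of the full range, 1 being 0.4 m), twist (a turn about the tool's z in a scale on which 1.0 is 90 degrees), finger_gap (the opening from 0.0 (shut) to 1.0 (fully open)); a field left out counts as zero (the opening has to be given); each row shifts and turns the commanded pose from where the row before left it, along the tool's axes as they then stand; what a row does not reach is not made up. A row lasts 1/10 s, in which the tool goes at most 0.05 m and 0.15 rad, less where a joint would pass 70% of its speed; a pose out of reach is approached as far as the arm can. The fingers move at their own pace and stop on an object; squeeze is the grip in N (left out, the last holds). Time passes only in rows, so rows that do not move let the fingers close. The tool returns the time, the measured TCP pose, the force, the opening and the grip force at its end. only (a regular expression) keeps the lines of the reply that match it, lines (a string "A,B") keeps lines A to B, and quiet returns only ok. A shift or turn number past 1, either way, is cut back to 1. Input that does not fit is refused with a message, and nothing moves.
- bot.get_obs(): the state, without advancing time (a new reading comes with each control period).
- bot.read_camera(name): name is "scene" or "top" or "wrist"; returns the picture (400x640x3 uint8, blue, green, red); there is no depth.
- bot.camera_info(name): a dict with "vertical_fov" (degrees; the focal length in pixels is half the picture's height over the tangent of half this angle, whatever the lens; pixels are square), "cx", "cy" (the principal point, pixels), "view" (4x4, takes a point from world to camera coordinates); the wrist camera has in their place "hand_eye" (4x4, takes a point from camera to tool coordinates, whose origin is the TCP and whose axes are the flange's). Camera axes: x right, y up, looking along -z (the intrinsics and any distortion apply to the point x, -y, -z); pixel columns grow to the right and rows downward; lengths in m; the calibration is good to about 2 mm. The wrist camera is an equidistant fisheye: a pixel r from the principal point sees the ray r / f radians off the axis. A picture is of the moment at which its call begins: read the wrist's pose just before it. camera_info takes no time and is no camera call.
- bot.hand_in(): hands the job in; it is judged then, once.
The state is a dict: "t": time; "q": joint angles; "joint_vel": joint speeds; "joint_torque": joint torques, N m; "eef_pos": TCP position; "tool_rot": TCP orientation; "contact_force": force on the tool from outside, world axes, zero at the start; "torque": the same for the moment, N m; "gripper_width": opening from 0.0 (shut) to 1.0 (fully open); "grasp_force": force on a finger pad.
Only numpy, scipy, OpenCV 4.12 (cv2) and the standard library are available. Lean on these libraries where they do the work, as an engineer would, in place of code of your own. Each camera call takes 0.05 s, during which the arm holds its last target. There are 200 camera calls.

## Task

Put the black hand-held microphone and the finned metal dummy load away in the open top drawer of the small drawer unit. Both must lie flat on the drawer's floor, side by side and the same way up as they lie on the bench, and they must be set down, not dropped or thrown. Leave the drawer open.

Things in the scene. Friction and masses are not known exactly. Their poses are not given: they have to be found in the camera images.
- fist_mic: Hand-held microphone lying on its back: a rounded black plastic block 88 long (x), 50 wide (y), 28 high (z), 0.16 kg, with a round steel grille 38 across on top near its +x end and a rubber nub (14 across, 12 long, no cord) on its -x end. Origin: centre of the block's underside, z up. Grip across the 50. The green and white computer mouse of like size is not it.
- dummy_load: Dummy load: an aluminium block with 11 upright fins across its length, 80 long (x), 44 wide (y), 40 high (z), 0.3 kg, with a brass connector (16 across, 18 long, axis 18 up) on its +x end. Origin: centre of the block's underside, z up. Grip across the 44. The smooth aluminium box with a black knob on top is not it.
- drawer_front (a point): Middle of the open top drawer's inner front wall, at its floor (85 above the bench), in a grey two-drawer unit 250 wide, 150 high. x points into the unit, y across, z up. Inside: y -104 to 104, x 0 to 195; sides rise 43 and the front (21 thick) 52 above the floor; the unit's top, 65 above the floor, covers the rear. A handle stands 35 out in front. It slides with 1 N of friction.
- cab_drawer0 (a joint): How far the top drawer is out, in m: 0 shut, 0.165 fully out, well open at the start. The part of its floor open to above runs from x = 0 to x = this value - 0.006 in the frame of drawer_front.

How it is judged:
At the end, for the whole second after the job is handed in: The microphone and the dummy load both lie at rest inside the top drawer, each flat (within 10 degrees) with its underside within about 12 mm of the drawer's floor, so neither on the other nor on the rim, right way up; the drawer is still at least 100 mm open (x of fist_mic in the frame of drawer_front between 0.02 and 0.175 m and y of fist_mic in the frame of drawer_front between -0.09 and 0.09 m and z of fist_mic in the frame of drawer_front between -0.01 and 0.012 m and angle between each of fist_mic, dummy_load's own z axis and vertical below 0.18 rad and linear speed of each of fist_mic, dummy_load below 0.03 m/s and x of dummy_load in the frame of drawer_front between 0.02 and 0.175 m and y of dummy_load in the frame of drawer_front between -0.09 and 0.09 m and z of dummy_load in the frame of drawer_front between -0.01 and 0.012 m and value of joint cab_drawer0 above 0.1 m); the robot touches nothing.
It fails at once if the microphone is dropped or thrown (falls free by more than about 40 mm) (linear speed of fist_mic above 0.9 m/s and contact force between the fingers and fist_mic below 0.05 N).
It fails at once if the dummy load is dropped or thrown (falls free by more than about 40 mm) (linear speed of dummy_load above 0.9 m/s and contact force between the fingers and dummy_load below 0.05 N).
It also fails if it takes over 51 s, if anything falls off the work surface, if the arm or the gripper's body presses on something with over 40 N, if the wrist force passes 120 N, or if a joint passes its speed limit or range.

## Working session

There is one attempt and no reset: what is moved stays moved. The work goes in short steps, Python scripts to look and compute and a tool call to move; the robot and the scene stay as the last step left them, time stands still between calls to the robot, and variables do not carry over. Pictures are saved under pics/ and viewed, at most 10 in all, crops included, and the job is handed in when it is done.

```bash
ls; mkdir -p pics; python3 - <<'E'
from station import bot
import cv2,numpy as np
for n in("scene","top"):
    im=bot.read_camera(n);cv2.imwrite(f"pics/{n}0.png",im)
for n in("scene","top","wrist"):
    print(n,bot.camera_info(n))
print(bot.get_obs())
E
```

```text
pics
station.py
scene {'vertical_fov': 44.514970757273446, 'cx': 315.59612145129995, 'cy': 201.91086477591782, 'view': array([[ 0.83087476,  0.55624754, -0.015356  , -0.47568301],
       [-0.40711693,  0.62646565,  0.66467781,  0.17292196],
       [ 0.37934541, -0.54601233,  0.74697229, -1.57234696],
       [ 0.        ,  0.        ,  0.        ,  1.        ]])}
top {'vertical_fov': 50.543602661343975, 'cx': 323.5400192807444, 'cy': 201.0100768341353, 'view': array([[ 1.19225877e-02, -9.99925511e-01, -2.61252540e-03,
        -4.72218941e-04],
       [ 9.86460732e-01,  1.13345854e-02,  1.63605473e-01,
        -5.61336304e-01],
       [-1.63563675e-01, -4.52775432e-03,  9.86522389e-01,
        -1.07562910e+00],
       [ 0.00000000e+00,  0.00000000e+00,  0.00000000e+00,
         1.00000000e+00]])}
wrist {'vertical_fov': 65.70646984690485, 'cx': 315.6574390912893, 'cy': 196.92612938913175, 'hand_eye': array([[ 4.98439191e-04,  9.62672905e-01,  2.70667009e-01,
         6.79242059e-02],
       [ 9.99999870e-01, -5.08767540e-04, -3.20039041e-05,
         5.57704612e-04],
       [ 1
[... 183 characters left out ...]
([ 1.00690842,  0.47771141,  0.02235305,  1.55635113, -0.01150427,
        1.10933919, -0.08309965]), 'joint_vel': array([ 0.00283704, -0.00099538, -0.00160089, -0.0024413 ,  0.00120807,
       -0.00158732, -0.00073735]), 'joint_torque': array([ 5.28838325e-03, -5.97760856e+01,  1.61428783e+00, -2.81954080e+01,
        1.28572300e-02,  5.07191449e-03, -2.71413518e-05]), 'eef_pos': array([ 0.29685846, -0.60560906,  0.23042781]), 'tool_rot': array([-8.02524716e-04,  9.74142977e-01,  2.25930860e-01, -2.49440640e-04]), 'contact_force': array([-0.99780746,  0.76882635,  0.43854695]), 'torque': array([-0.0371663 , -0.01745522, -0.00536088]), 'grasp_force': 0.0, 'gripper_width': 1.0015429039096395}
```

View pics/scene0.png

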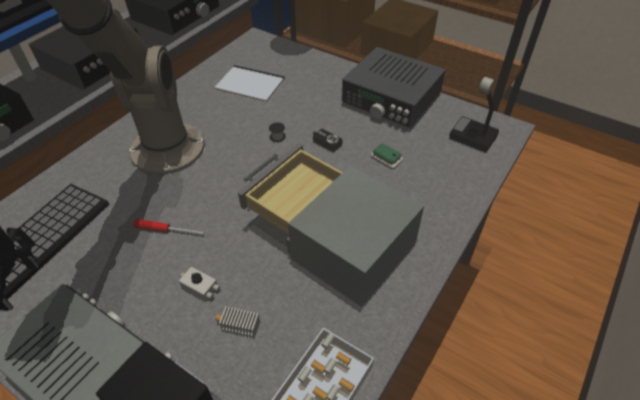

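View pics/top0.png

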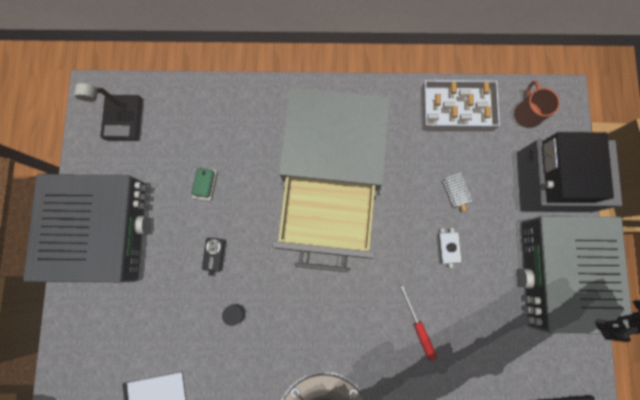

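The scene view shows the mic at about (327,139), the dummy load at (238,321) and the drawer at (295,190). In the top view they are at (213,253), (458,190) and (327,215). Next is an enlarged composite to read exact pixels.

```bash
python3 - <<'E'
import cv2,numpy as np
def tile(f,x,y,w,s,st):
    im=cv2.imread(f)[y:y+w,x:x+w]
    o=cv2.resize(im,None,fx=s,fy=s,interpolation=cv2.INTER_CUBIC)
    o=cv2.convertScaleAbs(o,alpha=1.5)
    for k in range(0,w,st):
        for a in((x+k),):
            cv2.line(o,(int((k+.5)*s),0),(int((k+.5)*s),6),(0,255,255),1);cv2.putText(o,str(x+k),(int((k+.5)*s)-10,16),0,.32,(0,255,255),1)
            cv2.line(o,(0,int((k+.5)*s)),(6,int((k+.5)*s)),(0,255,255),1);cv2.putText(o,str(y+k),(8,int((k+.5)*s)+4),0,.32,(0,255,255),1)
    return cv2.resize(o,(266,300) if 0 else (266,266))
s='pics/scene0.png';t='pics/top0.png'
r1=np.hstack([tile(t,190,232,44,6,5),tile(t,436,168,44,6,5),tile(t,270,165,118,2.25,10)])
r2=np.hstack([tile(s,306,118,44,6,5),tile(s,214,299,44,6,5),tile(s,235,140,118,2.25,10)])
cv2.imwrite('pics/comp.png',np.vstack([r1,r2]))
E
```

```text
(no output)
```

View pics/comp.png

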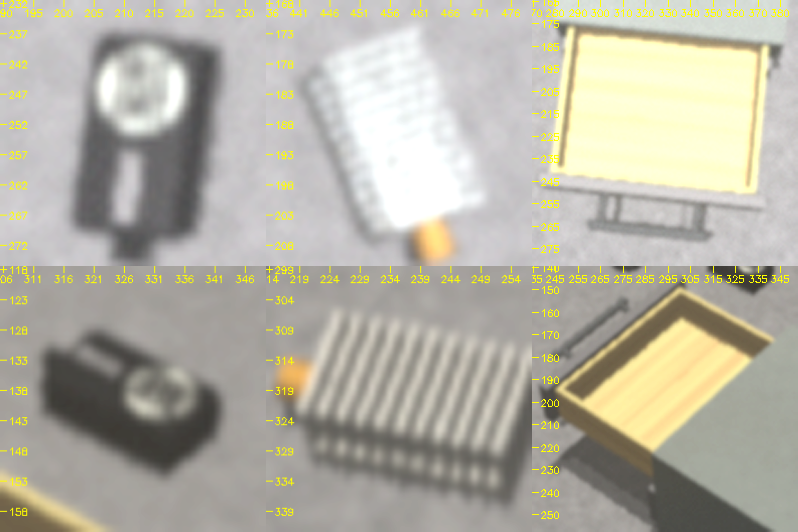

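```bash
cat > geo.py <<'E'
from station import bot
import numpy as np
from scipy.optimize import least_squares
C={n:bot.camera_info(n) for n in("scene","top")}
def proj(n,p):
    c=C[n];q=c['view'][:3,:3]@p+c['view'][:3,3];f=200/np.tan(np.radians(c['vertical_fov']/2))
    return np.array([c['cx']+f*q[0]/-q[2],c['cy']-f*q[1]/-q[2]])
def tri(s,t):
    r=least_squares(lambda p:np.r_[proj("scene",p)-s,proj("top",p)-t],[.6,0,.05]);return r.x,r.cost
def onz(n,uv,z):
    return np.r_[least_squares(lambda p:proj(n,np.r_[p,z])-uv,[.6,0]).x,z]
E
cat > m.py <<'E'
from geo import *
np.set_printoptions(precision=4,suppress=True)
T=lambda ox,oy,x,y,s=6.045:(ox+x/s-.5,oy+y/s-.5)
print("cams",[-C[n]['view'][:3,:3].T@C[n]['view'][:3,3] for n in C])
print("grille",tri(T(306,118,160,126),T(190,232,141,88)))
print("mic top c",tri(T(306,118,131,114),T(190,232,146,137)))
a,b=onz("top",T(190,232,133,230),.028),onz("top",T(190,232,160,44),.028);print("mic axis",a,b,np.linalg.norm(b-a),np.arctan2(*(b-a)[[1,0]]))
print("dum c",tri(T(214,299,150,114.5),T(436,168,137,133)))
ct=[T(436,168,*p) for p in((56,72),(149,27),(219,200),(129,232))]
cs=[T(214,299,*p) for p in((262,82),(234,186),(34,144),(69,46))]
# world correspondences: top-left(+x,+y) etc.
P=[onz("top",p,.04) for p in ct];print("dum top corners via top",np.array(P))
Q=[onz("scene",p,.04) for p in cs];print("via scene",np.array(Q))
print("front panel +y",tri(T(235,140,148,24,2.254),T(270,165,20,180,2.254)))
print("front panel -y",tri(T(235,140,28,122,2.254),T(270,165,233,204,2.254)))
print("floor front -y,+y",onz("scene",T(235,140,51,136,2.254),.085),onz("scene",T(235,140,151,52,2.254),.085))
print("unit top",np.array([onz("top",p,.15) for p in((289,90),(389,95),(380,187),(281,178))]))
E
python3 m.py
```

```text
cams [array([ 1.0621, -0.7023,  1.0523]), array([0.3778, 0.001 , 1.153 ])]
grille (array([0.4391, 0.2958, 0.0325]), np.float64(0.20080241446223998))
mic top c (array([0.4192, 0.2939, 0.032 ]), np.float64(0.10005355746119336))
mic axis [0.3787 0.2979 0.028 ] [0.4594 0.2905 0.028 ] 0.08105616198842092 -0.09155705782854062
dum c (array([ 0.5971, -0.3539,  0.0398]), np.float64(0.07334712271247944))
dum top corners via top [[ 0.6248 -0.3185  0.04  ]
 [ 0.6458 -0.3606  0.04  ]
 [ 0.568  -0.3882  0.04  ]
 [ 0.5533 -0.348   0.04  ]]
via scene [[ 0.6238 -0.32    0.04  ]
 [ 0.6421 -0.3598  0.04  ]
 [ 0.568  -0.388   0.04  ]
 [ 0.5516 -0.3489  0.04  ]]
front panel +y (array([0.4423, 0.1155, 0.1206]), np.float64(0.6326855917072788))
front panel -y (array([ 0.4235, -0.1081,  0.1313]), np.float64(13.334097601256698))
floor front -y,+y [ 0.436 -0.074  0.085] [0.4534 0.1078 0.085 ]
unit top [[ 0.8255  0.0957  0.15  ]
 [ 0.8149 -0.155   0.15  ]
 [ 0.5799 -0.1302  0.15  ]
 [ 0.5994  0.1093  0.15  ]]
```

The composite gives these readings, and the triangulated heights (0.032 and 0.040) agree with the stated 28 and 40 mm. I need a closer view of the drawer.
- **Mic:** its grille is at top (212.8,246.1) and scene (332,138.3), and the block's centre is at top (213.7,254.2).
- **Dummy load:** its top centre is at top (458.2,189.5) and scene (238.3,317.4), with the connector toward the robot.

```bash
python3 - <<'E'
import cv2,numpy as np
def tile(f,x,y,st=10,w=110,h=110,s=3.6):
    o=cv2.resize(cv2.imread(f)[y:y+h,x:x+w],None,fx=s,fy=s,interpolation=cv2.INTER_CUBIC)
    for k in range(0,w,st):
        p=int((k+.5)*s)
        cv2.line(o,(p,0),(p,5),(0,0,255),1);cv2.putText(o,str(x+k),(p-10,15),0,.35,(0,0,255),1)
        cv2.line(o,(0,p),(5,p),(0,0,255),1);cv2.putText(o,str(y+k),(7,p+4),0,.35,(0,0,255),1)
    return o
cv2.imwrite('pics/drw.png',np.hstack([tile('pics/top0.png',270,165),tile('pics/scene0.png',235,145)]))
E
```

```text
(no output)
```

View pics/drw.png

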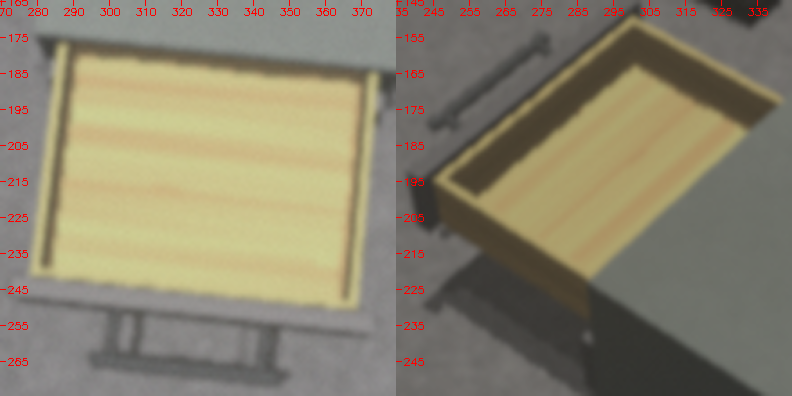

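In the top crop the floor's side edges run (289.5,189.5)-(282.6,239) and (370,188)-(365.6,248), and the panel's inner top edge runs (278.4,241)-(369,250). In the scene crop the floor's front left corner is at (300.6,162.8), and the floor's front edge runs to (257.3,198.9).

```bash
python3 - <<'E'
from geo import *
np.set_printoptions(precision=4,suppress=True)
for l,n,z,ps in[("floor+y","top",.085,[(289.5,189.5),(282.6,239)]),("floor-y","top",.085,[(370.1,188.1),(365.6,247.8)]),
 ("panel in","top",.137,[(278.4,240.9),(369,250)]),("floor front","scene",.085,[(300.6,162.8),(257.3,198.9)]),
 ("unit front","top",.15,[(280.6,174.8),(378.4,184.5)]),("rim inner +y scene","scene",.128,[(301.5,152),(342,173)])]:
    a,b=[onz(n,p,z) for p in ps];d=b-a;print(l,a,b,np.linalg.norm(d),np.arctan2(d[1],d[0]))
# floor height: +y rear-visible corner of the floor at the unit front, same point in both views
print(tri((300.6,162.8),(281.5,247)))
o=bot.get_obs();print(o['t'],o['eef_pos'],o['tool_rot'])
E
```

```text
floor+y [0.5838 0.0937 0.085 ] [0.4567 0.1079 0.085 ] 0.12790366385999402 3.03035718539184
floor-y [ 0.5898 -0.1132  0.085 ] [ 0.4371 -0.101   0.085 ] 0.15322532288976173 3.0618292068343758
panel in [0.4482 0.1126 0.137 ] [ 0.4291 -0.1041  0.137 ] 0.21756135108863436 -1.658769095391724
floor front [0.4518 0.1056 0.085 ] [ 0.4343 -0.0711  0.085 ] 0.17765086750840314 -1.669593098602094
unit front [0.6073 0.1105 0.15  ] [ 0.586  -0.1264  0.15  ] 0.23783868618150977 -1.6605033470422963
rim inner +y scene [0.4562 0.1067 0.128 ] [0.5944 0.0976 0.128 ] 0.1384667427087419 -0.06537161761481883
(array([0.4399, 0.114 , 0.0708]), np.float64(2.169124955518591))
0.1 [ 0.2969 -0.6056  0.2304] [-0.0008  0.9741  0.2259 -0.0002]
```

Measured poses:

| Item | Position | Yaw |
|---|---|---|
| Drawer origin | (0.441, 0.003), open about 0.16 | -0.09 |
| Dummy load | (0.597, -0.354) | 0.36 |
| Mic | (0.419, 0.294) | -0.09 |

I'll move over the dummy load first.

The manual's scale: shifts go in shares of 0.4 m and turns go in shares of 90 degrees. Converting my numbers, 0.038 m / 0.4 = 0.095, -0.0094 m / 0.4 = -0.0235, 0.0096 rad / 1.5708 = 0.0061.

Call:
{"fn": "advance", "kwargs": {"moves": [{"sx": 0.095, "sy": -0.0235, "sz": 0.015, "twist": 0.0061, "finger_gap": 1}, {"sx": 0.095, "sy": -0.0235, "sz": 0.015, "twist": 0.0061, "finger_gap": 1}, {"sx": 0.095, "sy": -0.0235, "sz": 0.015, "twist": 0.0061, "finger_gap": 1}, {"sx": 0.095, "sy": -0.0235, "sz": 0.015, "twist": 0.0061, "finger_gap": 1}, {"sx": 0.095, "sy": -0.0235, "sz": 0.015, "twist": 0.0061, "finger_gap": 1}, {"sx": 0.095, "sy": -0.0235, "sz": 0.015, "twist": 0.0061, "finger_gap": 1}, {"sx": 0.095, "sy": -0.0235, "sz": 0.015, "twist": 0.0061, "finger_gap": 1}, {"sx": 0.095, "sy": -0.0235, "sz": 0.015, "twist": 0.0061, "finger_gap": 1}, {"sx": 0.095, "sy": -0.0235, "sz": 0.015, "twist": 0.0061, "finger_gap": 1}, {"sx": 0.095, "sy": -0.0235, "sz": 0.015, "twist": 0.0061, "finger_gap": 1}, {"finger_gap": 1}, {"finger_gap": 1}, {"finger_gap": 1}], "squeeze": 40}}

```text
t: 1.4
eef_pos: [0.6062, -0.369, 0.1711]
tool_rot: [0.0, 0.984, 0.178, -0.001]
contact_force: [0.4, -0.6, 0.5]
gripper_width: 0.999
grasp_force: 0.0
```

```bash
cat > wr.py <<'E'
import sys,cv2
from geo import *
from scipy.spatial.transform import Rotation as R
def tool():
    o=bot.get_obs();q=o['tool_rot'];return o['eef_pos'],R.from_quat([q[1],q[2],q[3],q[0]]).as_matrix()
W=bot.camera_info("wrist");H=W['hand_eye'];F=200/np.tan(np.radians(W['vertical_fov']/2))
def wproj(p,T):
    e,Rm=T;c=H[:3,:3].T@(Rm.T@(np.asarray(p)-e)-H[:3,3])
    x,y,z=c[0],-c[1],-c[2];h=np.hypot(x,y)+1e-12;r=F*np.arctan2(h,z)
    return np.array([W['cx']+r*x/h,W['cy']+r*y/h])
def wonz(uv,z,T):
    return np.r_[least_squares(lambda p:wproj(np.r_[p,z],T)-uv,T[0][:2]).x,z]
def todo(x,y,yaw,z):
    e,Rm=tool();d=Rm.T@(np.array([x,y,z])-e);cy=np.arctan2(Rm[1,0],Rm[0,0])
    print("pos",e.round(4),"yaw",cy.round(4),"tool delta",d.round(4),"turn",round(cy-yaw,4))
def shot(name,s=1.25):
    T=tool();im=bot.read_camera("wrist");cv2.imwrite(name,cv2.resize(im,None,fx=s,fy=s));return T
E
python3 - <<'E'
from wr import *
T=shot("pics/w1.png");np.savez("w1.npz",e=T[0],R=T[1]);todo(.597,-.354,.36,.004)
for dx in(.04,-.04):
  for dy in(.022,-.022):
    c,s=np.cos(.36),np.sin(.36);print((1.25*wproj([.597+c*dx-s*dy,-.354+s*dx+c*dy,.04],T)).round())
E
```

```text
pos [ 0.606  -0.3695  0.1713] yaw 0.3574 tool delta [-0.0028 -0.0177  0.1673] turn -0.0026
[338. 184.]
[400. 184.]
[342. 289.]
[400. 289.]
```

View pics/w1.png

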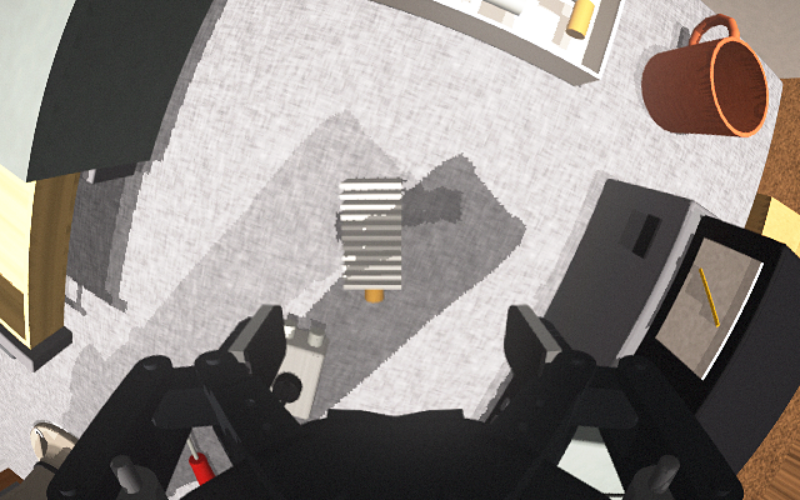

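The wrist view shows the finned block's corners at (340,180), (402,181), (343,288) and (402,289), within about 1 mm of my prediction. Descending and gripping.

In the tool's units: 0.03 m / 0.4 = 0.075, -0.001 m / 0.4 = -0.0025.

Call:
{"fn": "advance", "kwargs": {"moves": [{"sx": -0.0025, "sy": -0.021, "sz": 0.075, "finger_gap": 1}, {"sx": -0.0025, "sy": -0.021, "sz": 0.075, "finger_gap": 1}, {"sz": 0.075, "finger_gap": 1}, {"sz": 0.075, "finger_gap": 1}, {"sz": 0.0625, "finger_gap": 1}, {"sz": 0.055, "finger_gap": 1}, {"finger_gap": 1}, {"finger_gap": 1}, {"finger_gap": 0.3}, {"finger_gap": 0.3}, {"finger_gap": 0.3}, {"finger_gap": 0.3}, {"finger_gap": 0.3}, {"finger_gap": 0.3}, {"finger_gap": 0.3}], "squeeze": 50}}

```text
t: 2.95
eef_pos: [0.6004, -0.3531, 0.0058]
tool_rot: [0.001, 0.984, 0.179, 0.001]
contact_force: [-1.5, 0.8, 7.0]
gripper_width: 0.507
grasp_force: 53.1
```

```bash
python3 -c "
from wr import *
todo(.597,-.354,.36,.004)"
```

```text
pos [ 0.6004 -0.3531  0.0058] yaw 0.3597 tool delta [-0.0035 -0.0003  0.0017] turn -0.0003
```

In the tool's units: -0.03 m / 0.4 = -0.075, -0.02 m / 0.4 = -0.05, 0.1 rad / 1.5708 = 0.0637.

Call:
{"fn": "advance", "kwargs": {"moves": [{"sz": -0.05, "finger_gap": 0.3}, {"sz": -0.075, "twist": 0.0318, "finger_gap": 0.3}, {"sz": -0.075, "twist": 0.0637, "finger_gap": 0.3}, {"sz": -0.075, "twist": 0.0637, "finger_gap": 0.3}, {"sz": -0.075, "twist": 0.0637, "finger_gap": 0.3}, {"sz": -0.075, "twist": 0.0637, "finger_gap": 0.3}, {"sz": -0.05, "finger_gap": 0.3}, {"finger_gap": 0.3}, {"finger_gap": 0.3}]}}

```text
t: 3.85
eef_pos: [0.5992, -0.3523, 0.1934]
tool_rot: [-0.0, 0.999, -0.045, -0.0]
contact_force: [-0.5, 0.6, -2.5]
gripper_width: 0.506
grasp_force: 52.1
```

```bash
python3 -c "
from wr import *
todo(.5275,-.0573,-.09,.195)"
```

```text
pos [ 0.5992 -0.3523  0.1934] yaw -0.0897 tool delta [-0.0978 -0.2874 -0.0014] turn 0.0003
```

In the tool's units: -0.029 m / 0.4 = -0.0725, -0.026 m / 0.4 = -0.065.

Call:
{"fn": "advance", "kwargs": {"moves": [{"sx": -0.025, "sy": -0.0725, "finger_gap": 0.3}, {"sx": -0.025, "sy": -0.0725, "finger_gap": 0.3}, {"sx": -0.025, "sy": -0.0725, "finger_gap": 0.3}, {"sx": -0.025, "sy": -0.0725, "finger_gap": 0.3}, {"sx": -0.025, "sy": -0.0725, "finger_gap": 0.3}, {"sx": -0.025, "sy": -0.0725, "finger_gap": 0.3}, {"sx": -0.025, "sy": -0.0725, "finger_gap": 0.3}, {"sx": -0.025, "sy": -0.0725, "finger_gap": 0.3}, {"sx": -0.025, "sy": -0.0725, "finger_gap": 0.3}, {"sx": -0.02, "sy": -0.065, "finger_gap": 0.3}, {"finger_gap": 0.3}, {"finger_gap": 0.3}]}}

```text
t: 5.05
eef_pos: [0.5268, -0.0576, 0.1928]
tool_rot: [0.0, 0.999, -0.044, -0.001]
contact_force: [-0.0, -1.4, -3.5]
gripper_width: 0.507
grasp_force: 52.2
```

```bash
python3 - <<'E'
from wr import *
todo(.5275,-.0573,-.09,.091)
T=shot("pics/w2.png");np.savez("w2.npz",e=T[0],R=T[1])
top=bot.read_camera("top");cv2.imwrite("pics/t2.png",top)
o=np.array([.441,.003,.085]);c,s=np.cos(.09),np.sin(-.09)
for xd,yd,z in((0,.104,0),(0,-.104,0),(.156,.104,0),(.156,-.104,0),(0,-.104,.052),(0,.104,.052),(.156,-.104,.043)):
    print(xd,yd,z,(1.25*wproj(o+[c*xd-s*yd,s*xd+c*yd,z],T)).round())
E
```

```text
pos [ 0.5268 -0.0576  0.1928] yaw -0.0884 tool delta [ 0.001  -0.0004  0.1018] turn 0.0016
0 0.104 0 [203. 349.]
0 -0.104 0 [461. 358.]
0.156 0.104 0 [175. 155.]
0.156 -0.104 0 [473. 146.]
0 -0.104 0.052 [472. 400.]
0 0.104 0.052 [174. 385.]
0.156 -0.104 0.043 [488. 148.]
```

View pics/w2.png

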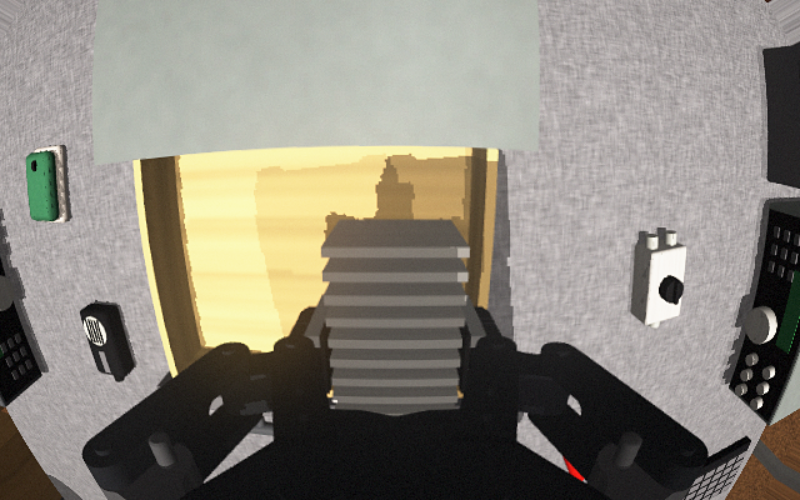

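The wrist view over the drawer shows the floor's front-left corner at (203,350) and its side edges at (180,155) and (470,150). These match the drawer model to within about 3 mm. The load hangs level and clear of the walls, so I'll lower it.

In the tool's units: 0.02 m / 0.4 = 0.05, 0.012 m / 0.4 = 0.03.

Call:
{"fn": "advance", "kwargs": {"moves": [{"sx": 0.0025, "sz": 0.05, "finger_gap": 0.3}, {"sz": 0.05, "finger_gap": 0.3}, {"sz": 0.05, "finger_gap": 0.3}, {"sz": 0.05, "finger_gap": 0.3}, {"sz": 0.03, "finger_gap": 0.3}, {"sz": 0.015, "finger_gap": 0.3}, {"finger_gap": 0.3}, {"finger_gap": 0.3}]}}

```text
t: 5.95
eef_pos: [0.5295, -0.0584, 0.0969]
tool_rot: [0.0, 0.999, -0.045, 0.001]
contact_force: [0.5, -0.4, -2.9]
gripper_width: 0.512
grasp_force: 52.2
```

Call:
{"fn": "advance", "kwargs": {"moves": [{"sz": 0.005, "finger_gap": 0.3}, {"finger_gap": 0.3}, {"finger_gap": 0.3}]}}

```text
t: 6.25
eef_pos: [0.5292, -0.0581, 0.0947]
tool_rot: [-0.0, 0.999, -0.045, 0.0]
contact_force: [0.6, -0.3, -3.0]
gripper_width: 0.507
grasp_force: 52.2
```

In the tool's units: 0.002 m / 0.4 = 0.005.

Call:
{"fn": "advance", "kwargs": {"moves": [{"sz": 0.005, "finger_gap": 0.3}, {"finger_gap": 0.3}, {"finger_gap": 0.3}]}}

```text
t: 6.55
eef_pos: [0.5288, -0.0581, 0.0922]
tool_rot: [0.0, 0.999, -0.045, -0.0]
contact_force: [0.1, 0.5, -3.1]
gripper_width: 0.511
grasp_force: 52.2
```

Call:
{"fn": "advance", "kwargs": {"moves": [{"sz": 0.0038, "finger_gap": 0.3}, {"finger_gap": 0.3}, {"finger_gap": 0.3}]}}

```text
t: 6.85
eef_pos: [0.5289, -0.0581, 0.0908]
tool_rot: [0.0, 0.999, -0.045, -0.0]
contact_force: [0.0, 0.5, -2.7]
gripper_width: 0.51
grasp_force: 52.2
```

In the tool's units: 0.001 m / 0.4 = 0.0025.

Call:
{"fn": "advance", "kwargs": {"moves": [{"sz": 0.0025, "finger_gap": 0.3}, {"finger_gap": 0.3}, {"finger_gap": 0.3}]}}

```text
t: 7.15
eef_pos: [0.53, -0.0582, 0.0906]
tool_rot: [0.0, 0.999, -0.045, 0.001]
contact_force: [0.6, -0.5, 5.0]
gripper_width: 0.507
grasp_force: 53.1
```

The force changed sign, so the load is on the floor. Releasing and lifting.

In the tool's units: -0.03 m / 0.4 = -0.075, -0.02 m / 0.4 = -0.05.

Call:
{"fn": "advance", "kwargs": {"moves": [{"finger_gap": 0.55}, {"finger_gap": 0.6}, {"finger_gap": 0.65}, {"finger_gap": 0.66}, {"finger_gap": 0.66}, {"finger_gap": 0.66}, {"sz": -0.025, "finger_gap": 0.66}, {"sz": -0.05, "finger_gap": 0.66}, {"sz": -0.075, "finger_gap": 0.66}, {"sz": -0.075, "finger_gap": 0.66}, {"sz": -0.075, "finger_gap": 0.66}, {"finger_gap": 1}, {"finger_gap": 1}]}}

```text
t: 8.45
eef_pos: [0.5293, -0.0581, 0.211]
tool_rot: [-0.0, 0.999, -0.045, 0.001]
contact_force: [-0.2, -0.2, 0.1]
gripper_width: 0.97
grasp_force: 0.0
```

```bash
python3 -c "
from wr import *
todo(.419,.294,-.09,.17)"
```

```text
pos [ 0.5293 -0.0581  0.211 ] yaw -0.0903 tool delta [-0.1417 -0.3407  0.0407] turn -0.0003
```

In the tool's units: -0.0341 m / 0.4 = -0.0853, -0.0142 m / 0.4 = -0.0355.

Call:
{"fn": "advance", "kwargs": {"moves": [{"sx": -0.0355, "sy": -0.0853, "finger_gap": 1}, {"sx": -0.0355, "sy": -0.0853, "finger_gap": 1}, {"sx": -0.0355, "sy": -0.0853, "finger_gap": 1}, {"sx": -0.0355, "sy": -0.0853, "finger_gap": 1}, {"sx": -0.0355, "sy": -0.0853, "finger_gap": 1}, {"sx": -0.0355, "sy": -0.0853, "finger_gap": 1}, {"sx": -0.0355, "sy": -0.0853, "sz": 0.025, "finger_gap": 1}, {"sx": -0.0355, "sy": -0.0853, "sz": 0.025, "finger_gap": 1}, {"sx": -0.0355, "sy": -0.0853, "sz": 0.025, "finger_gap": 1}, {"sx": -0.0355, "sy": -0.0853, "sz": 0.025, "finger_gap": 1}, {"finger_gap": 1}, {"finger_gap": 1}, {"finger_gap": 1}]}}

```text
t: 9.75
eef_pos: [0.4183, 0.2929, 0.1693]
tool_rot: [0.001, 0.999, -0.046, -0.0]
contact_force: [0.3, -0.1, 0.5]
gripper_width: 0.999
grasp_force: 0.0
```

```bash
python3 - <<'E'
from wr import *
todo(.419,.294,-.09,.004)
T=shot("pics/w3.png");np.savez("w3.npz",e=T[0],R=T[1])
for dx in(.044,-.044):
  for dy in(.025,-.025):
    c,s=np.cos(-.09),np.sin(-.09);print((1.25*wproj([.419+c*dx-s*dy,.294+s*dx+c*dy,.028],T)).round())
print("grille",(1.25*wproj([.439,.293,.03],T)).round())
E
```

```text
pos [0.4183 0.2929 0.1693] yaw -0.0915 tool delta [ 0.0007 -0.0014  0.1653] turn -0.0015
[357. 173.]
[426. 172.]
[360. 285.]
[424. 285.]
grille [391. 205.]
```

View pics/w3.png

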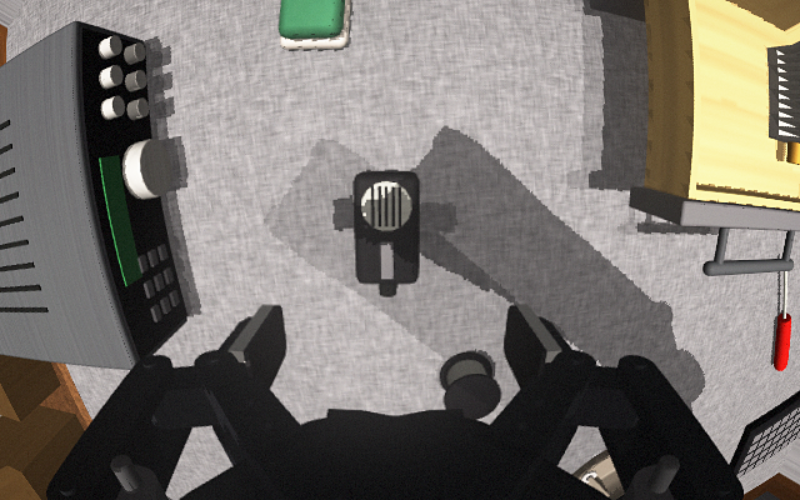

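The wrist view shows the mic's edges at columns 355-420 and rows 171-283, with the grille at (386,205). That puts it 3 mm left of my estimate and 1.5 mm ahead. Descending with that correction.

In the tool's units: 0.03 m / 0.4 = 0.075, 0.025 m / 0.4 = 0.0625.

Call:
{"fn": "advance", "kwargs": {"moves": [{"sx": 0.0025, "sy": -0.005, "sz": 0.075, "finger_gap": 1}, {"sx": 0.0025, "sy": -0.0063, "sz": 0.075, "finger_gap": 1}, {"sz": 0.075, "finger_gap": 1}, {"sz": 0.075, "finger_gap": 1}, {"sz": 0.0625, "finger_gap": 1}, {"sz": 0.0513, "finger_gap": 1}, {"finger_gap": 1}, {"finger_gap": 1}, {"finger_gap": 0.3}, {"finger_gap": 0.3}, {"finger_gap": 0.3}, {"finger_gap": 0.3}, {"finger_gap": 0.3}, {"finger_gap": 0.3}, {"finger_gap": 0.3}], "squeeze": 45}}

```text
t: 11.3
eef_pos: [0.4214, 0.299, 0.0056]
tool_rot: [-0.001, 0.999, -0.045, 0.001]
contact_force: [-0.7, -0.6, 7.0]
gripper_width: 0.575
grasp_force: 46.4
```

```bash
python3 -c "
from wr import *
todo(.4205,.2962,-.09,.004)"
```

```text
pos [0.4214 0.299  0.0056] yaw -0.0904 tool delta [-0.0006  0.0028  0.0016] turn -0.0004
```

In the tool's units: -0.03 m / 0.4 = -0.075, -0.015 m / 0.4 = -0.0375.

Call:
{"fn": "advance", "kwargs": {"moves": [{"sz": -0.0375, "finger_gap": 0.3}, {"sz": -0.075, "finger_gap": 0.3}, {"sz": -0.075, "finger_gap": 0.3}, {"sz": -0.075, "finger_gap": 0.3}, {"sz": -0.075, "finger_gap": 0.3}, {"sz": -0.075, "finger_gap": 0.3}, {"sz": -0.075, "finger_gap": 0.3}, {"finger_gap": 0.3}, {"finger_gap": 0.3}]}}

```text
t: 12.2
eef_pos: [0.4206, 0.2985, 0.1998]
tool_rot: [-0.0, 0.999, -0.045, 0.001]
contact_force: [-0.3, -0.5, -2.4]
gripper_width: 0.573
grasp_force: 47.9
```

```bash
python3 -c "
from wr import *
todo(.5335,.046,-.09,.195)"
```

```text
pos [0.4206 0.2985 0.1998] yaw -0.0903 tool delta [0.1352 0.2413 0.0048] turn -0.0003
```

In the tool's units: 0.0241 m / 0.4 = 0.0603, 0.0135 m / 0.4 = 0.0338.

Call:
{"fn": "advance", "kwargs": {"moves": [{"sx": 0.0338, "sy": 0.0603, "finger_gap": 0.3}, {"sx": 0.0338, "sy": 0.0603, "finger_gap": 0.3}, {"sx": 0.0338, "sy": 0.0603, "finger_gap": 0.3}, {"sx": 0.0338, "sy": 0.0603, "finger_gap": 0.3}, {"sx": 0.0338, "sy": 0.0603, "finger_gap": 0.3}, {"sx": 0.0338, "sy": 0.0603, "finger_gap": 0.3}, {"sx": 0.0338, "sy": 0.0603, "finger_gap": 0.3}, {"sx": 0.0338, "sy": 0.0603, "finger_gap": 0.3}, {"sx": 0.0338, "sy": 0.0603, "finger_gap": 0.3}, {"sx": 0.0338, "sy": 0.0603, "finger_gap": 0.3}, {"finger_gap": 0.3}, {"finger_gap": 0.3}]}}

```text
t: 13.4
eef_pos: [0.5323, 0.0458, 0.1977]
tool_rot: [0.0, 0.999, -0.046, -0.001]
contact_force: [-0.8, 1.7, -2.0]
gripper_width: 0.574
grasp_force: 47.7
```

```bash
python3 - <<'E'
from wr import *
todo(.5335,.046,-.09,.0906)
T=shot("pics/w4.png");c,s=np.cos(.09),np.sin(-.09)
for xd,yd in((0,.104),(.156,.104),(.156,-.104)): print((1.25*wproj(np.array([.441,.003,.085])+[c*xd-s*yd,s*xd+c*yd,0],T)).round())
E
```

```text
pos [0.5323 0.0458 0.1977] yaw -0.0917 tool delta [ 0.0015 -0.0004  0.1071] turn -0.0017
[324. 350.]
[312. 140.]
[607. 149.]
```

View pics/w4.png

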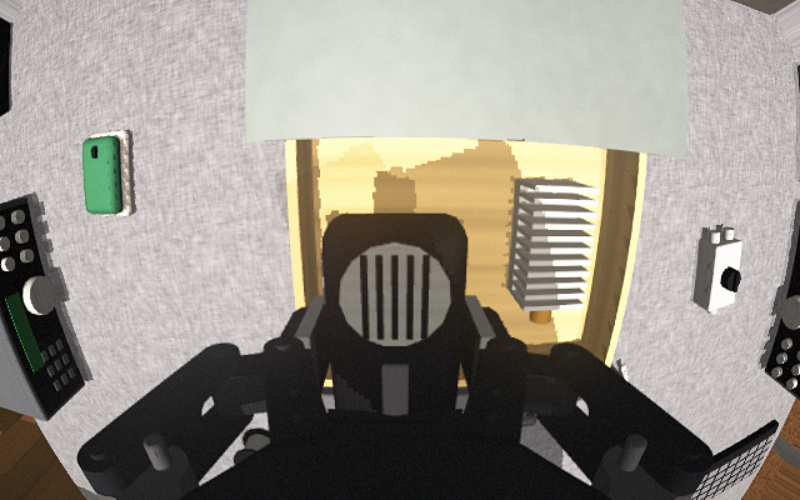

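The load lies flat in the drawer at (555,245). The mic is held level, and the left floor edge at (320,140) is about 4 mm closer than modelled. I'll shift 4 mm inward and lower.

In the tool's units: 0.02 m / 0.4 = 0.05, 0.014 m / 0.4 = 0.035.

Call:
{"fn": "advance", "kwargs": {"moves": [{"sx": 0.0025, "sy": 0.01, "sz": 0.05, "finger_gap": 0.3}, {"sz": 0.05, "finger_gap": 0.3}, {"sz": 0.05, "finger_gap": 0.3}, {"sz": 0.05, "finger_gap": 0.3}, {"sz": 0.035, "finger_gap": 0.3}, {"sz": 0.015, "finger_gap": 0.3}, {"finger_gap": 0.3}, {"finger_gap": 0.3}]}}

```text
t: 14.25
eef_pos: [0.5344, 0.0427, 0.0999]
tool_rot: [-0.0, 0.999, -0.045, 0.0]
contact_force: [-0.0, 1.0, -1.8]
gripper_width: 0.574
grasp_force: 47.8
```

Call:
{"fn": "advance", "kwargs": {"moves": [{"sz": 0.0075, "finger_gap": 0.3}, {"finger_gap": 0.3}, {"finger_gap": 0.3}]}}

```text
t: 14.55
eef_pos: [0.5342, 0.0423, 0.0966]
tool_rot: [-0.0, 0.999, -0.045, 0.0]
contact_force: [-0.3, 0.0, -1.2]
gripper_width: 0.57
grasp_force: 47.8
```

In the tool's units: 0.003 m / 0.4 = 0.0075, 0.0015 m / 0.4 = 0.0038.

Call:
{"fn": "advance", "kwargs": {"moves": [{"sz": 0.0075, "finger_gap": 0.3}, {"sz": 0.0038, "finger_gap": 0.3}, {"finger_gap": 0.3}, {"finger_gap": 0.3}]}}

```text
t: 14.95
eef_pos: [0.5339, 0.0423, 0.0917]
tool_rot: [0.0, 0.999, -0.045, -0.0]
contact_force: [0.4, 0.4, -1.9]
gripper_width: 0.576
grasp_force: 47.8
```

Call:
{"fn": "advance", "kwargs": {"moves": [{"sz": 0.0038, "finger_gap": 0.3}, {"finger_gap": 0.3}, {"finger_gap": 0.3}]}}

```text
t: 15.25
eef_pos: [0.5345, 0.0423, 0.0906]
tool_rot: [-0.0, 0.999, -0.045, 0.001]
contact_force: [1.0, -0.6, 1.1]
gripper_width: 0.576
grasp_force: 48.0
```

The force sign flipped here too, so the mic is on the floor. Releasing, lifting away and checking.

In the tool's units: -0.03 m / 0.4 = -0.075, -0.02 m / 0.4 = -0.05.

Call:
{"fn": "advance", "kwargs": {"moves": [{"finger_gap": 0.62}, {"finger_gap": 0.66}, {"finger_gap": 0.69}, {"finger_gap": 0.7}, {"finger_gap": 0.7}, {"finger_gap": 0.7}, {"sz": -0.025, "finger_gap": 0.7}, {"sz": -0.05, "finger_gap": 0.7}, {"sz": -0.075, "finger_gap": 0.7}, {"sz": -0.075, "finger_gap": 0.7}, {"sz": -0.075, "finger_gap": 0.7}, {"sz": -0.075, "finger_gap": 0.7}, {"sx": -0.05, "sz": -0.075, "finger_gap": 0.7}, {"sx": -0.05, "sz": -0.075, "finger_gap": 0.7}, {"finger_gap": 0.7}, {"finger_gap": 0.7}, {"finger_gap": 0.7}]}}

```text
t: 16.95
eef_pos: [0.4939, 0.0457, 0.2997]
tool_rot: [0.0, 0.999, -0.045, -0.0]
contact_force: [-0.9, 0.4, 0.3]
gripper_width: 0.705
grasp_force: 0.0
```

```bash
python3 - <<'E'
from wr import *
shot("pics/w5.png")
o=np.hstack([cv2.resize(bot.read_camera("scene")[120:270,220:370],(400,400)),cv2.resize(bot.read_camera("wrist"),(400,250))[:0].reshape(0,400,3)]) if 0 else cv2.resize(bot.read_camera("scene")[120:270,220:370],(400,400))
w=cv2.resize(cv2.imread("pics/w5.png")[:,150:650],(400,400))
cv2.imwrite("pics/fin.png",np.hstack([o,w]))
E
```

```text
(no output)
```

View pics/fin.png

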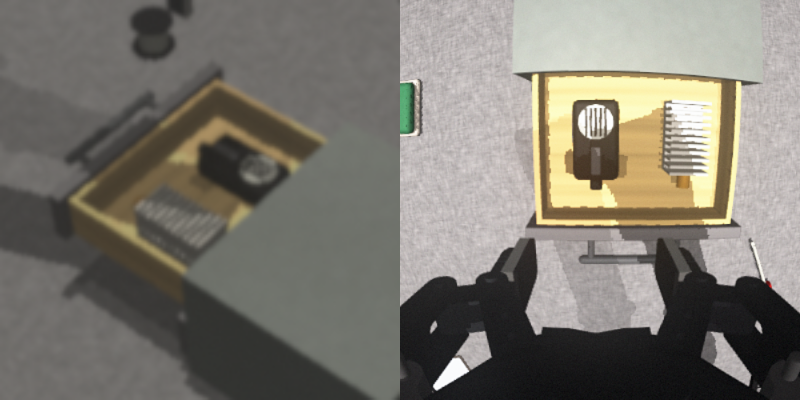

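Both views show the mic at (596,140) and the load at (687,140), flat and side by side on the drawer's floor. The drawer is still well open and the gripper is clear.

```bash
python3 -c "
from station import bot
print(bot.hand_in())"
```

```text
the job is handed in; nothing more can be done
None
```

The microphone and the dummy load lie flat, side by side and right way up in the open top drawer, both set down gently; the job was handed in at about 17 s, though it printed no verdict.

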